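Open and brace the cover of the meter case

TASK

Get the meter ready for use: swing the hinged cover of its case up and over, past its balance point, until it leans back against its stop and stays open on its own. Only then swing up the steel brace on the side of the case until it snaps fully home in its end detent, and let go. Do not shove the case along the worktop, and leave the bottle, the jar and the timer beside it where they stand.

Things in the scene. Friction and masses are not known exactly. Their poses are not given: they have to be found in the camera images.
- case: Grey open case, 150 (x) x 140 (y) x 68 mm high, loose on the worktop, about 3 kg; a white photometer inside stays below the rim. Origin: centre of its underside; x from its front (tab side, which faces to the robot's right and towards it) to its back (hinge side), y to its left, z up. A flat white cover with a clear window lies on it; a steel brace is on its left side (+y).
- tab_edge (a point): Middle of the lower front edge of the cover's finger tab, 182 mm from the hinge line; moves with the cover. The tab, 80 mm wide and 6 mm thick, overhangs the case's front wall (outer face at case x = -75 mm) by 35 mm; shut, its underside is 68 mm above the worktop, with room for fingertips coming in tilted from the front.
- cover (a joint): Angle, rad, of the cover (6 mm thick, 140 mm wide, about 0.25 kg), hinged on a line parallel to case y through case (72, 0, 71) mm. 0 shut; grows as the front edge swings up and over to the back; 1.57 upright; stop at 1.92. No spring, little friction: gravity shuts it from below upright and carries it to the stop from beyond.
- stub (a point): Middle of the brace's grip: a level round black stub, 10 mm in diameter, parallel to case y, jutting outwards (case +y) from the bar, 140 mm from the brace's pivot, centre at case y = 118 mm. 26 mm of it is free on either side of this point, before the bar and before a 15 mm flange at its outer end. It moves with the brace.
- brace (a joint): Angle, rad, of a steel bar 200 mm long, 12 mm high, pivoted at case (-45, 85, 45) mm, axis parallel to case y. 0 level, pointing back (its start); grows as the back end swings up; end stop 0.63. An over-centre spring on its inner side resists, at most about 4.5 N at the stub; past about 0.4 it pulls the brace home to the stop and holds it; let go before, it drops back.
- bottle: White plastic bottle, 45 mm in diameter, 126 mm high, standing to the left, behind the case; origin under its centre. Bystander.
- blue_jar: Small blue bottle with white cap, 43 mm in diameter, 60 mm high, to the right of the case; origin under its centre. Bystander.
- kitchen_timer: White and grey dial timer, 66 x 66 x 48 mm, to the left, nearer the robot than the case; origin under its centre. Bystander.

How it is judged:
By the outcome, as a careful person would: the job done as asked, in the order asked, and still so for the second after the job is handed in, with the robot touching nothing.
It also fails if it takes over 59 s, if anything falls off the work surface, if the arm or the gripper's body presses on something with over 40 N, if the wrist force passes 120 N, or if a joint passes its speed limit or range.

ROBOT

A 7-joint arm with a two-finger parallel gripper is mounted at the origin on a cart in front of the work surface, level with it; the furniture and walls round the work are solid. World frame = base frame: x ahead of the robot, y to its left, z up, the work surface at z = 0. Lengths are in m, angles in rad, forces in N, time in s.
With the tool pointing down it reaches from about 0.4 to 0.875 m from the base axis. Payload 19.3 kg.
Tool frame: the origin (TCP) lies where the fingers leave the gripper's body, on its centre line; the fingertips stand bot.tip_reach ahead of it and the grasp point (between the pads) lies 54 mm ahead of it (bot.tip_reach is the distance from the TCP to the fingertips, in m); z points along the fingers, y is the line along which they close (so a half turn about z gives the same grasp; the last joint's range is limited). The gripper opens to 85 mm and grips with 20 to 120 N. Pads are 22 mm wide; open, the fingers measure 114 mm over their backs; the gripper's body (76 mm by 85 mm) begins 54 mm behind the grasp point. The pads swing forward as they close: fully open they stand 13 mm farther back than shut.
Start: joints at [1.082, 0.521, -0.036, 1.599, 0.021, 1.021, -0.113], TCP at [0.254, -0.571, 0.304] pointing down, gripper open.
Joint ranges: [-2.91, 2.91], [-0.3, 2.13], [-1.5, 1.42], [0.17, 2.43], [-1.26, 4.41], [0.16, 1.93], [-2.52, 2.52]. Speed limits (rad/s): [1.89, 1.89, 2.39, 2.39, 3.01, 3.01, 3.01].

INTERFACE

Orientations are given as [roll, pitch, yaw] about the fixed x, y, z axes, in that order (R = Rz(yaw) Ry(pitch) Rx(roll)).
In Python, from workcell import bot gives the robot as it stands. The module is installed in compiled form; this text tells all that it offers.
- The arm moves only by the shell command python3 -m jog 'ROWS' [FORCE]. ROWS is JSON, a list that holds one entry, the list of rows, each a list of 7 numbers: the shift along the tool's x, y, z in mm, then the turn, a rotation vector about the tool's x, y, z in rad, then the opening, from 0 (shut) to 1 (fully open). In form: [[[tx, ty, tz, wx, wy, wz, fingers], ...]]. A call has 1 to 5 rows; each row shifts and turns the commanded pose from where the row before left it, along the tool's axes as they then stand; what a row does not reach is not made up. A row lasts 1/10 s, in which the tool goes at most 50 mm and 8.59 degrees, less where a joint would pass 70% of its speed; a pose out of reach is approached as far as the arm can. A call is refused whole if a number of a shift passes 50 or a number of a turn 0.15, either way. A call with a gripper value outside its range is refused whole. The fingers move at their own pace and stop on an object; FORCE is the grip in N (left out, the last holds). Time passes only in rows, so rows that do not move let the fingers close. It gives the time, the measured TCP pose, the force, the opening and the grip force at its end, in the units of the state.
- bot.observe(): the state, without advancing time (a new reading comes with each control period).
- bot.grab_frame(name): name is "scene" or "side" or "wrist"; returns a dict with "img" (480x640x3 uint8, red, green, blue), "intrinsics" (3x3 intrinsics, pixels), "k1" (the pictures are not rectified: a ray, as slopes to the right and down, at radius r is drawn at 1 + k1 r^2 times it, then the intrinsics apply), "R" (3x3) and "t" (3): a world point X has camera coordinates R X + t; the wrist camera has in their place "tool_from_camera" (4x4, takes a point from camera to tool coordinates, whose origin is the TCP and whose axes are the flange's). Camera axes: x right, y down, z forward; pixel columns grow to the right and rows downward; lengths in m; the calibration is good to about 2 mm. A picture is of the moment at which its call begins: read the wrist's pose just before it. There is no depth.
- bot.job_done(): hands the job in; it is judged then, once.
Trained networks look in a picture, given as the dict that the camera call returned (one of the last four; its "shot" number tells which), for a name from the list of things; names that differ only in an ending like _2 or _b are one class to them, and where a whole thing is asked for, a point or a joint stands for the part that bears it (a point fixed in the world has none). Each returns a list of dicts, best first, with "conf" (0 to 1); they miss things now and then, are a little off and sometimes report something else, mostly with a low value. They report only what shows in the picture. A call takes as long as a camera call.
- bot.trace(query, picture): "region" (480x640 bool, what is visible of it).
- bot.spot_point(query, picture): "xyz" ([x, y, z] in m, in world coordinates, good to about 4 mm: a listed point, or the origin of a listed thing).
The state is a dict: "clock": time; "qpos": joint angles; "qd": joint speeds; "joint_efforts": joint torques, N m; "position": TCP position; "tool_rot": TCP orientation; "force": force on the tool from outside, world axes, zero at the start; "moment": the same for the moment, N m; "grip_width": finger opening in m; "finger_force": force on a finger pad.
Only numpy, scipy, OpenCV 4.12 (cv2) and the standard library are available. Lean on these libraries where they do the work, as an engineer would, in place of code of your own. Each camera call takes 0.05 s, during which the arm holds its last target. There are 200 camera calls.

## Working session

There is one attempt and no reset: what is moved stays moved. The work goes in short steps, Python scripts to look and compute and a shell command to move; the robot and the scene stay as the last step left them, time stands still between calls to the robot, and variables do not carry over. Pictures are saved under pics/ and viewed, at most 10 in all, crops included, and the job is handed in when it is done.

```bash
mkdir -p pics; python3 - <<'E'
from workcell import bot
import cv2,numpy as np
s=bot.observe();print(s,bot.tip_reach)
for c in("scene","side"):
    f=bot.grab_frame(c);cv2.imwrite(f"pics/{c}1.png",f["img"][...,::-1])
    print(c,f["t"],f["R"])
    for q in("case","tab_edge","stub","bottle","blue_jar","kitchen_timer"):
        print(q,[(np.round(d["xyz"],3),round(d["conf"],2)) for d in bot.spot_point(q,f)[:2]])
E
```

```text
{'clock': 0.0, 'qpos': array([ 1.08178506,  0.52197605, -0.03633542,  1.6000008 ,  0.02120885,
        1.02107913, -0.11276787]), 'qd': array([ 3.91861828e-05,  5.15331364e-04,  1.81373367e-03, -2.64773111e-04,
        3.28842210e-04, -9.16205624e-04,  3.57384116e-04]), 'joint_efforts': array([-2.46421459e-04, -9.27081800e+01,  1.97941236e+00, -3.69920683e+01,
        1.78168580e-02,  8.18714179e-03,  2.62811579e-05]), 'position': array([ 0.25404509, -0.5707675 ,  0.30335183]), 'tool_rot': array([-3.14051758e+00,  7.97401648e-05,  4.18844915e-01]), 'force': array([ 0.83599686, -0.58234417,  0.2600234 ]), 'moment': array([ 0.03171266, -0.04066344, -0.00438267]), 'finger_force': 0.0, 'grip_width': 0.08552953094449105} 0.0726
scene [0.19953341 0.34256571 1.0986989 ] [[-0.4316555  -0.90179952  0.02076408]
 [-0.57686491  0.25827932 -0.7749314 ]
 [ 0.69346983 -0.34648147 -0.63170419]]
case [(array([ 0.548, -0.06 ,  0.001]), 0.65)]
tab_edge [(array([ 0.454, -0.121,  0.067]), 0.68)]
stub [(array([0.56 , 0.087, 0.042]), 0.55)]
bottle [(array([0.575, 0.35 , 0.   ]), 0.66)]
blue_jar [(array([ 0.502, -0.358, -0.002]), 0.61)]
kitchen_timer [(array([0.371, 0.316, 0.004]), 0.6)]
side [0.46563362 0.147054   1.144372  ] [[-0.96880217 -0.24775946  0.00613228]
 [-0.21678727  0.83518288 -0.50544321]
 [ 0.12010676 -0.49100388 -0.86283808]]
case [(array([ 0.547, -0.058, -0.   ]), 0.95)]
tab_edge [(array([ 0.458, -0.122,  0.066]), 0.85)]
stub [(array([0.562, 0.088, 0.044]), 0.57)]
bottle [(array([ 0.582,  0.345, -0.001]), 0.56)]
blue_jar [(array([ 0.502, -0.36 ,  0.001]), 0.7)]
kitchen_timer [(array([0.376, 0.31 , 0.   ]), 0.8)]
```

View pics/scene1.png

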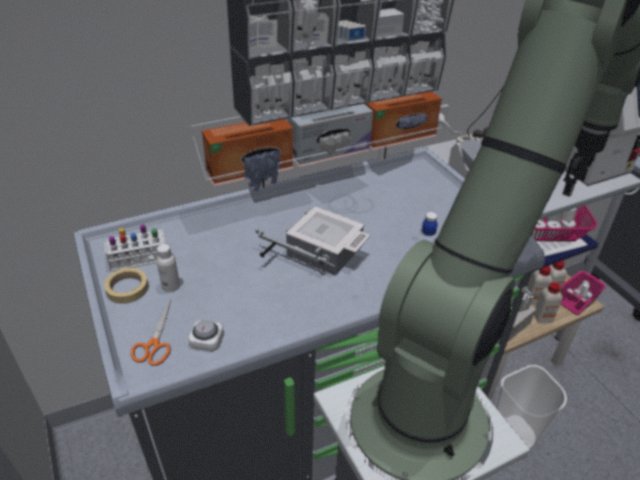

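View pics/side1.png

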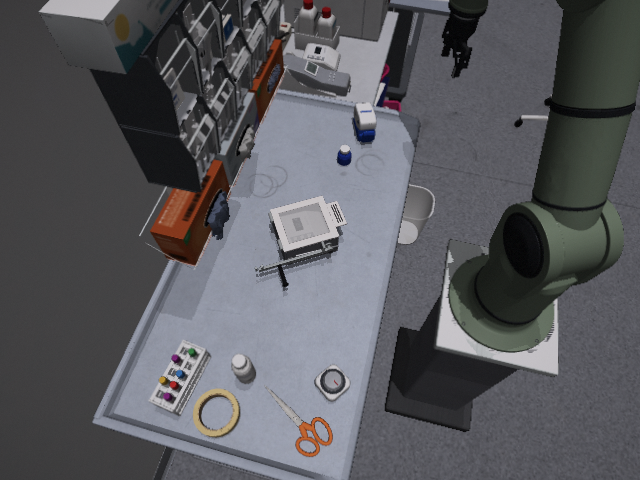

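```bash
cat > h.py <<'E'
import numpy as np, cv2
from scipy.spatial.transform import Rotation as Rot
from workcell import bot
C=np.array([.5475,-.059,0]); YAW=np.arctan2(.0625,.0915)
# refine yaw with stub
_v=np.array([.561,.0875])-C[:2]
YAW2=np.arctan2(_v[1],_v[0])-np.arctan2(118,95)
YAW=(YAW+YAW2)/2
CR=Rot.from_euler('z',YAW)
def w(p): return C+CR.apply(np.array(p)/1000)
def case(p): return CR.inv().apply(np.array(p)-C)*1000
def state():
    s=bot.observe(); return s,np.array(s["position"]),Rot.from_euler('xyz',s["tool_rot"])
def goto(p,tz,ty,reach=None):
    """tool axes wanted in the case frame; p: case mm of point `reach` ahead of TCP"""
    s,t,R=state(); reach=bot.tip_reach if reach is None else reach
    tz=np.array(tz,float)/np.linalg.norm(tz); ty=np.array(ty,float); ty-=tz*(ty@tz); ty/=np.linalg.norm(ty)
    RT=CR*Rot.from_matrix(np.c_[np.cross(ty,tz),ty,tz])
    tcp=w(p)-RT.as_matrix()[:,2]*reach
    print("t",round(s["clock"],2),"turn(tool now)",np.round((R.inv()*RT).as_rotvec(),3),
     "shift now-axes",np.round(R.inv().apply(tcp-t)*1000,1),"after-turn axes",np.round(RT.inv().apply(tcp-t)*1000,1))
    print("tip case",np.round(case(t+R.as_matrix()[:,2]*reach),1),"F",np.round(s["force"],1),"q",np.round(s["qpos"],2))
E
python3 - <<'E'
from h import *
print(YAW,YAW2,w([-110,0,68]),w([95,118,45]))
goto([-190,0,90],[1,0,-1],[0,-1,0])
E
```

```text
0.5926046336739477 0.5859430600575579 [ 0.45625624 -0.12043758  0.068     ] [0.56039567 0.0919394  0.045     ]
t 0.7 turn(tool now) [ 0.068  0.783 -0.165] shift now-axes [ 238.5 -306.7  162.6] after-turn axes [  88.7 -260.8  318.6]
tip case [-529.3 -260.8  231.3] F [0.6 0.7 0. ] q [ 1.08  0.52 -0.04  1.6   0.02  1.02 -0.11]
```

```bash
python3 -m jog '[[[0,0,0,0.011,0.13,-0.027,0],[0,0,0,0.011,0.13,-0.027,0],[0,0,0,0.011,0.13,-0.027,0]]]' 20; python3 -m jog '[[[0,0,0,0.011,0.13,-0.027,0],[0,0,0,0.011,0.13,-0.027,0],[0,0,0,0.011,0.13,-0.027,0],[0,-40,0,0,0,0,0],[0,-40,0,0,0,0,0]]]'; python3 -m jog '[[[0,-40,0,0,0,0,0],[0,-40,0,0,0,0,0],[0,-40,0,0,0,0,0],[0,-40,0,0,0,0,0],[0,0,0,0,0,0,0]]]'
python3 -c "
from h import *
goto([-190,0,90],[1,0,-1],[0,-1,0])"
```

```text
clock: 1.0
position: [0.2545, -0.5711, 0.3047]
tool_rot: [-3.126, -0.396, 0.5]
force: [-0.2, 0.2, -1.1]
grip_width: 0.044
finger_force: 0.0
clock: 1.5
position: [0.2087, -0.5038, 0.3022]
tool_rot: [-3.14, -0.784, 0.587]
force: [0.3, -0.7, 0.3]
grip_width: -0.0001
finger_force: 0.0
clock: 2.0
position: [0.1184, -0.3687, 0.3037]
tool_rot: [-3.139, -0.781, 0.585]
force: [-0.0, -1.3, -0.2]
grip_width: 0.0002
finger_force: 0.0
t 2.0 turn(tool now) [ 0.003  0.004 -0.005] shift now-axes [ 89.8 -18.6 317.8] after-turn axes [ 88.5 -17.2 318.2]
tip case [-477.8  -17.4  252.2] F [-0.  -1.3 -0.2] q [ 1.82  0.41 -0.4   2.05 -0.59  1.16  0.81]
```

```bash
python3 -m jog '[[[12,-4,40,0,0,0,0],[12,-4,40,0,0,0,0],[12,-4,40,0,0,0,0],[12,-4,40,0,0,0,0],[12,-2,40,0,0,0,0]]]'; python3 -m jog '[[[12,0,40,0,0,0,0],[12,0,40,0,0,0,0],[5,0,38,0,0,0,0],[0,0,0,0,0,0,0]]]'
python3 - <<'E'
from h import *
goto([-190,0,90],[1,0,-1],[0,-1,0])
for c in("scene","side","wrist"):
    f=bot.grab_frame(c)
    for q in("case","tab_edge"):
        print(c,q,[(np.round(d["xyz"],4),round(d["conf"],2)) for d in bot.spot_point(q,f)[:1]])
cv2.imwrite("pics/w1.png",f["img"][...,::-1])
E
```

```text
clock: 2.5
position: [0.2642, -0.2539, 0.2035]
tool_rot: [3.14, -0.78, 0.59]
force: [1.7, -0.7, -1.1]
grip_width: 0.0001
finger_force: 0.0
clock: 2.9
position: [0.3524, -0.1913, 0.1402]
tool_rot: [-3.128, -0.798, 0.588]
force: [-1.4, -0.7, 0.2]
grip_width: -0.0
finger_force: 0.0
t 2.9 turn(tool now) [-0.01  -0.012 -0.003] shift now-axes [-3.1 -0.8 -4.8] after-turn axes [-3.2 -0.7 -4.8]
tip case [-183.8    0.    89.5] F [-1.4 -0.7  0.2] q [ 1.52  0.84 -0.92  2.38 -1.25  0.17  1.1 ]
scene case [(array([ 0.5496, -0.0652, -0.0036]), 0.93)]
scene tab_edge [(array([ 0.4569, -0.12  ,  0.0674]), 0.75)]
side case [(array([ 0.5455, -0.0588,  0.0014]), 0.9)]
side tab_edge [(array([ 0.4576, -0.1225,  0.0692]), 0.81)]
wrist case [(array([ 5.481e-01, -5.930e-02, -1.000e-04]), 0.97)]
wrist tab_edge []
```

View pics/w1.png

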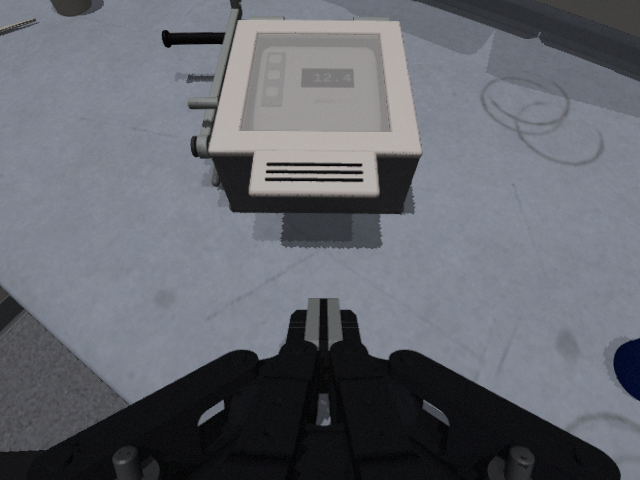

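```bash
python3 -m jog '[[[0,0,0,0,-0.1,0,0],[0,0,0,0,-0.1,0,0],[0,0,0,0,0,0,0]]]' 
python3 - <<'E'
from h import *
a=np.radians(57);d=[np.cos(a),0,-np.sin(a)]
goto([-150,0,39],d,[0,-1,0])
goto([-108,0,39],d,[0,-1,0])
E
```

```text
clock: 3.65
position: [0.3509, -0.1959, 0.1414]
tool_rot: [3.137, -0.595, 0.598]
force: [1.4, -0.1, 0.8]
grip_width: 0.0001
finger_force: 0.0
t 3.65 turn(tool now) [ 0.002 -0.019  0.004] shift now-axes [18.2 -3.7 62.4] after-turn axes [19.4 -3.7 62. ]
tip case [-198.9   -3.8   81.2] F [ 1.4 -0.1  0.8] q [ 1.26  0.64 -0.69  2.38 -1.21  0.19  0.92]
t 3.65 turn(tool now) [ 0.002 -0.019  0.004] shift now-axes [53.  -3.6 85.9] after-turn axes [54.6 -3.7 84.9]
tip case [-198.9   -3.8   81.2] F [ 1.4 -0.1  0.8] q [ 1.26  0.64 -0.69  2.38 -1.21  0.19  0.92]
```

```bash
python3 -m jog '[[[10,-2,31,0,0,0,0],[9,-2,31,0,0,0,0],[0,0,0,0,0,0,0]]]'; python3 -m jog '[[[9,0,6,0,0,0,0],[9,0,6,0,0,0,0],[9,0,6,0,0,0,0],[8,0,5,0,0,0,0],[0,0,0,0,0,0,0]]]' 
python3 - <<'E'
from h import *
a=np.radians(57);d=[np.cos(a),0,-np.sin(a)]
goto([-108,0,39],d,[0,-1,0])
f=bot.grab_frame("wrist")
cv2.imwrite("pics/w2.png",f["img"][...,::-1])
E
```

```text
clock: 3.95
position: [0.3947, -0.1839, 0.1156]
tool_rot: [-3.106, -0.595, 0.591]
force: [-0.7, 0.4, 0.2]
grip_width: 0.0001
finger_force: 0.0
clock: 4.45
position: [0.4295, -0.1649, 0.1212]
tool_rot: [-3.099, -0.59, 0.591]
force: [-0.3, 0.6, 0.1]
grip_width: -0.0
finger_force: 0.0
t 4.45 turn(tool now) [-0.042 -0.014 -0.001] shift now-axes [ -4.  -21.   23.8] after-turn axes [ -3.6 -22.   23. ]
tip case [-116.7  -18.9   60.9] F [-0.3  0.6  0.1] q [ 1.02  0.71 -0.64  2.27 -1.26  0.16  0.83]
```

View pics/w2.png

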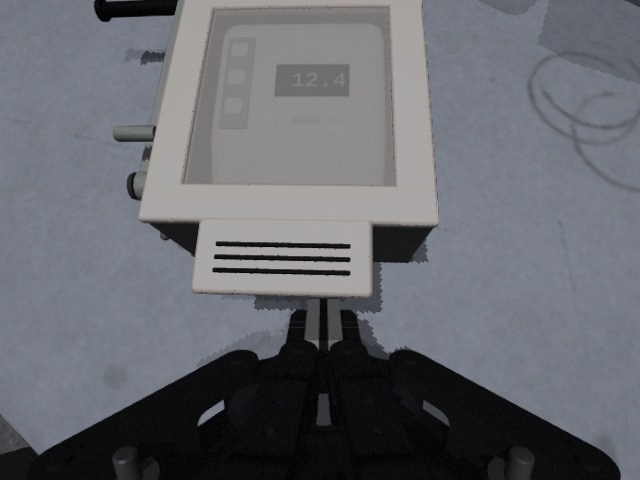

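```bash
cat > log.py <<'E'
from workcell import bot
import json
s=bot.observe()
open("log.jsonl","a").write(json.dumps([list(s["qpos"]),list(s["position"]),list(s["tool_rot"])])+"\n")
E
python3 log.py; python3 -m jog '[[[-15,0,-40,0,0,0,0],[-15,0,-40,0,0,0,0],[-10,0,-20,0,0,0,0],[0,0,0,0,0,0,0]]]'; python3 log.py;  python3 -m jog '[[[0,0,-30,0,-0.1,0,0],[0,0,-30,0,-0.1,0,0],[0,0,0,0,0,0,0]]]'; python3 log.py; python3 -m jog '[[[0,0,-20,0,-0.1,-0.1,0],[0,0,-20,0,-0.1,-0.1,0],[0,0,0,0,0,0,0]]]'; python3 log.py
cat > fk.py <<'E'
import numpy as np, json
from scipy.spatial.transform import Rotation as Rot
from scipy.optimize import least_squares
def fk(q,p):
    # generic: each joint has fixed small offsets; p: o(7), trans(8x3)
    R=Rot.identity();t=np.zeros(3);ax='zyzyzyz'
    T=np.array(p[7:31]).reshape(8,3)
    for i in range(7):
        t=t+R.apply(T[i]); R=R*Rot.from_euler(ax[i],SG[i]*q[i]+p[i])
    return t+R.apply(T[7]),R
SG=[1,1,1,1,1,1,1]
P0=np.zeros(31);P0[0]=-2.234;T0=np.zeros((8,3));T0[0,2]=.34;T0[3,2]=.46;T0[5,2]=.46;T0[7,2]=.2;P0[7:]=T0.ravel()
E
python3 - <<'E'
from fk import *
import fk as F, itertools
D=[([1.08178506,.52197605,-.03633542,1.6000008,.02120885,1.02107913,-.11276787],[.25404509,-.5707675,.30335183],[-3.14051758,7.97e-5,.418844915]),
([1.82,.41,-.4,2.05,-.59,1.16,.81],[.1184,-.3687,.3037],[-3.139,-.781,.585]),
([1.52,.84,-.92,2.38,-1.25,.17,1.10],[.3524,-.1913,.1402],[-3.128,-.798,.588]),
([1.26,.64,-.69,2.38,-1.21,.19,.92],[.3509,-.1959,.1414],[3.137,-.595,.598])]
D+=[json.loads(l) for l in open("log.jsonl")]
best=None
for o7 in (0,np.pi/2,np.pi,-np.pi/2):
  for sg in itertools.product((1,-1),repeat=3):
    F.SG=[1,1,sg[0],1,sg[1],1,sg[2]]
    p0=P0.copy();p0[6]=o7
    def res(p):
        r=[]
        for q,x,e in D:
            t,R=fk(q,p); r+=list((t-x)*3)+list((R.inv()*Rot.from_euler('xyz',e)).as_rotvec())
        return np.r_[r,(p-p0)*.01]
    s=least_squares(res,p0,max_nfev=60)
    if best is None or s.cost<best[0]: best=(s.cost,F.SG,s.x,res(s.x))
print(best[0],best[1],np.round(best[2][:7],3));print(np.round(best[2][7:].reshape(8,3),3));print(np.round(best[3][:6*len(D)].reshape(-1,6),3))
json.dump([best[1],list(best[2])],open("fk.json","w"))
E
```

```text
clock: 4.9
position: [0.3563, -0.2199, 0.183]
tool_rot: [-3.101, -0.589, 0.589]
force: [0.5, 0.3, -0.2]
grip_width: -0.0001
finger_force: 0.0
clock: 5.2
position: [0.3348, -0.2375, 0.2348]
tool_rot: [-3.107, -0.389, 0.603]
force: [1.2, 0.4, -1.4]
grip_width: 0.0002
finger_force: 0.0
clock: 5.5
position: [0.3251, -0.2454, 0.2712]
tool_rot: [3.116, -0.192, 0.819]
force: [-0.0, 0.5, -0.8]
grip_width: 0.0003
finger_force: 0.0
0.1731914814525866 [1, 1, 1, 1, 1, 1, 1] [-4.222 -0.988 -1.203  0.309 -0.65   0.418 -1.63 ]
[[ 0.549 -0.456  0.341]
 [-0.044 -0.117  0.001]
 [ 0.295 -0.117 -0.479]
 [-0.175 -0.117 -0.019]
 [-0.28  -0.117 -0.176]
 [-0.063 -0.048  0.284]
 [ 0.584 -0.048 -0.174]
 [-0.335 -0.314  0.026]]
[[ 0.006  0.042 -0.003  0.041 -0.179  0.223]
 [ 0.029 -0.047  0.012  0.164  0.008  0.116]
 [ 0.006  0.018 -0.004 -0.064  0.109 -0.025]
 [ 0.009  0.045 -0.011 -0.118  0.066  0.022]
 [ 0.005 -0.095  0.046 -0.031 -0.102 -0.037]
 [-0.079  0.109 -0.021 -0.013 -0.051  0.007]
 [ 0.001 -0.04  -0.086  0.038 -0.021  0.026]
 [ 0.024 -0.032  0.068  0.014  0.066 -0.333]]
```

```bash
cat > fit.py <<'E'
from fk import *
import fk as F, itertools
D=[([1.08178506,.52197605,-.03633542,1.6000008,.02120885,1.02107913,-.11276787],[.25404509,-.5707675,.30335183],[-3.14051758,7.97e-5,.418844915]),
([1.82,.41,-.4,2.05,-.59,1.16,.81],[.1184,-.3687,.3037],[-3.139,-.781,.585]),
([1.52,.84,-.92,2.38,-1.25,.17,1.10],[.3524,-.1913,.1402],[-3.128,-.798,.588]),
([1.26,.64,-.69,2.38,-1.21,.19,.92],[.3509,-.1959,.1414],[3.137,-.595,.598])]
D+=[json.loads(l) for l in open("log.jsonl")]
# rotation only first: offsets o1,o7 free + signs
out=[]
for sg in itertools.product((1,-1),repeat=6):
  F.SG=[sg[0],1,*sg[1:]]
  for o1 in np.arange(0,6.2,1.57):
   for o4 in (0,np.pi):
    for o6 in (0,np.pi/2,-np.pi/2,np.pi):
     def Rr(v):
      r=[]
      for q,x,e in D:
        R=Rot.from_euler('z',F.SG[0]*q[0]+v[0])*Rot.from_euler('YZYZYZ',[F.SG[1]*q[1]+v[2],F.SG[2]*q[2],F.SG[3]*q[3]+v[3],F.SG[4]*q[4],F.SG[5]*q[5]+v[4],F.SG[6]*q[6]+v[1]]) if 0 else \
          Rot.from_euler('z',F.SG[0]*q[0]+v[0])*Rot.from_euler('YZY',[F.SG[1]*q[1],F.SG[2]*q[2],F.SG[3]*q[3]+o4])*Rot.from_euler('ZYZ',[F.SG[4]*q[4],F.SG[5]*q[5]+o6,F.SG[6]*q[6]+v[1]])
        r+=list((R.inv()*Rot.from_euler('xyz',e)).as_rotvec())
      return np.array(r)
     for o7 in (0,2,4):
      s=least_squares(Rr,[o1,o7],max_nfev=8); out.append((s.cost,F.SG,o4,o6,s.x%(2*np.pi)))
out.sort(key=lambda a:a[0])
for o in out[:12]: print(o)
E
time timeout 500 python3 fit.py
```

```text
(np.float64(6.110236902015845e-05), [-1, 1, -1, 1, 1, 1, -1], 3.141592653589793, 3.141592653589793, array([6.28220397, 1.57037904]))
(np.float64(6.110236902016124e-05), [-1, 1, -1, 1, -1, 1, -1], 0, 0, array([6.28220397, 1.57037904]))
(np.float64(6.110236902016145e-05), [-1, 1, -1, 1, 1, 1, -1], 3.141592653589793, 3.141592653589793, array([6.28220397, 1.57037904]))
(np.float64(6.110236902016185e-05), [-1, 1, -1, 1, 1, 1, -1], 3.141592653589793, 3.141592653589793, array([6.28220397, 1.57037904]))
(np.float64(6.110236902016219e-05), [-1, 1, -1, 1, -1, 1, -1], 0, 0, array([6.28220397, 1.57037904]))
(np.float64(6.110236902016267e-05), [-1, 1, -1, 1, -1, 1, -1], 0, 0, array([6.28220397, 1.57037904]))
(np.float64(6.110236902016288e-05), [-1, 1, -1, 1, -1, 1, -1], 0, 0, array([6.28220397, 1.57037904]))
(np.float64(6.110236902016311e-05), [-1, 1, -1, 1, -1, 1, -1], 0, 0, array([6.28220397, 1.57037904]))
(np.float64(6.110236902016326e-05), [-1, 1, -1, 1, 1, 1, -1], 3.141592653589793, 3.141592653589793, array([6.28220397, 1.57037904]))
(np.float64(6.110236902016372e-05), [-1, 1, -1, 1, -1, 1, -1], 0, 0, array([6.28220397, 1.57037904]))
(np.float64(6.11023690201642e-05), [-1, 1, -1, 1, -1, 1, -1], 0, 0, array([6.28220397, 1.57037904]))
(np.float64(6.110236902016445e-05), [-1, 1, -1, 1, 1, 1, -1], 3.141592653589793, 3.141592653589793, array([6.28220397, 1.57037904]))
real	3m23.744s
user	3m23.403s
sys	0m0.138s
```

```bash
cat > kin.py <<'E'
from fk import *
import fk as F
from h import *
F.SG=[-1,1,-1,1,-1,1,-1]
D=[([1.08178506,.52197605,-.03633542,1.6000008,.02120885,1.02107913,-.11276787],[.25404509,-.5707675,.30335183],0)]+[json.loads(l) for l in open("log.jsonl")]
D+=[([1.82,.41,-.4,2.05,-.59,1.16,.81],[.1184,-.3687,.3037],0),([1.52,.84,-.92,2.38,-1.25,.17,1.10],[.3524,-.1913,.1402],0)]
P=P0.copy();P[:7]=[0]*6+[np.pi/2]
def res(v):
    p=P.copy();p[7:]=v
    return np.r_[np.ravel([fk(q,p)[0]-x for q,x,_ in D]),(v-P[7:])*.01]
_s=least_squares(res,P[7:]);P[7:]=_s.x
LO=np.array([-2.91,-.3,-1.5,.17,-1.26,.16,-2.52]);HI=np.array([2.91,2.13,1.42,2.43,4.41,1.93,2.52])
def ik(tcp,RT,n=12,seed0=None,rng=np.random.default_rng(0)):
    best=None
    for i in range(n):
        q0=rng.uniform(LO,HI) if (seed0 is None or i) else seed0
        def r(q):
            t,R=fk(q,P); return np.r_[(t-tcp)*3,(R.inv()*RT).as_rotvec()]
        s=least_squares(r,np.clip(q0,LO+.03,HI-.03),bounds=(LO+.02,HI-.02),max_nfev=40)
        if best is None or s.cost<best[0]: best=(s.cost,s.x)
        if s.cost<1e-6: break
    return best
def toolR(phi,az,ys=-1):
    a=np.radians(phi);b=np.radians(az)
    z=np.array([np.cos(a)*np.cos(b),np.cos(a)*np.sin(b),-np.sin(a)]);y=ys*np.array([-np.sin(b),np.cos(b),0])
    return CR*Rot.from_matrix(np.c_[np.cross(y,z),y,z])
E
cat > s.py <<'E'
from kin import *
print(np.round(P[7:].reshape(8,3),3)); print("max err",np.abs(res(P[7:])[:3*len(D)]).max())
for ys in(-1,1):
  for az in(-20,0,25):
    for phi in(45,60):
      R=toolR(phi,az,ys);o=[]
      for tip in([-108,0,39],[-20,0,180],[110,0,215]):
        c,q=ik(w(tip)-R.as_matrix()[:,2]*bot.tip_reach,R,8); o.append((round(c*1e4,1),np.round(q,2).tolist()))
      print(ys,az,phi,*o,flush=True)
E
time timeout 400 python3 s.py
```

```text
[[-0.004 -0.002  0.329]
 [ 0.011 -0.007 -0.011]
 [-0.014 -0.007  0.034]
 [ 0.009 -0.02   0.494]
 [-0.002 -0.02  -0.025]
 [-0.003 -0.004  0.435]
 [-0.008 -0.004  0.032]
 [ 0.007 -0.008  0.232]]
max err 0.0006680175820270029
-1 -20 45 (np.float64(75.3), [1.16, 0.95, -0.76, 2.41, 3.33, 0.45, 2.43]) (np.float64(1.3), [0.55, 0.39, -0.34, 2.41, 3.78, 0.4, 1.41]) (np.float64(0.3), [0.68, 0.5, -0.8, 2.2, 2.58, 0.22, 2.5])
-1 -20 60 (np.float64(2.7), [0.76, 0.68, -0.48, 2.41, 3.25, 0.3, 2.15]) (np.float64(0.1), [0.18, 0.31, -0.05, 2.28, -1.24, 0.18, -0.0]) (np.float64(0.0), [-0.01, 0.37, -0.05, 2.06, -0.41, 0.21, -1.0])
-1 0 45 (np.float64(0.0), [-0.1, 1.38, 1.08, 2.41, 4.29, 1.87, 1.36]) (np.float64(1.1), [1.37, 0.86, -1.31, 2.29, 1.36, 0.18, -1.87]) (np.float64(0.0), [-0.62, 0.98, 1.29, 2.14, 4.39, 1.43, 0.6])
-1 0 60 (np.float64(0.0), [-0.31, 1.36, 1.26, 2.37, 4.39, 1.67, 1.09]) (np.float64(0.0), [1.29, 0.84, -1.44, 2.2, 1.09, 0.56, -1.76]) (np.float64(0.0), [-0.02, 0.43, 0.11, 1.97, -0.87, 0.47, -0.17])
-1 25 45 (np.float64(0.0), [1.22, 0.96, -0.8, 2.13, -0.44, 0.36, 0.53]) (np.float64(0.
[... 830 characters left out ...]
, 1.02]) (np.float64(0.0), [1.05, 0.79, -1.27, 2.12, 1.44, 0.24, 0.97])
1 0 60 (np.float64(0.0), [1.15, 0.85, -0.92, 2.35, 2.0, 0.19, 0.69]) (np.float64(0.0), [1.23, 0.75, -1.38, 2.2, 1.01, 0.48, 1.4]) (np.float64(0.0), [0.36, 0.43, -0.42, 1.97, -0.33, 0.36, 2.45])
1 25 45 (np.float64(0.0), [1.49, 1.25, -1.23, 2.19, 0.81, 0.46, 2.49]) (np.float64(0.0), [1.39, 1.08, -1.48, 2.1, 0.63, 0.59, 2.33]) (np.float64(0.0), [1.13, 1.07, -1.48, 1.91, 0.71, 0.61, 2.14])
1 25 60 (np.float64(0.0), [1.19, 0.89, -0.97, 2.21, 0.59, 0.32, 2.5]) (np.float64(0.0), [1.17, 0.72, -1.21, 2.05, 0.34, 0.58, 2.47]) (np.float64(0.0), [0.97, 0.89, -1.37, 1.82, 0.67, 0.78, 2.07])
real	0m23.699s
user	0m23.973s
sys	0m0.133s
```

```bash
cat > g.py <<'E'
import sys
from kin import *
# args: tipx tipy tipz phi az [reach]
a=list(map(float,sys.argv[1:6])); RT=toolR(a[3],a[4]); M=CR.inv()*RT; m=M.as_matrix()
reach=float(sys.argv[6]) if len(sys.argv)>6 else bot.tip_reach
goto(a[:3],m[:,2],m[:,1],reach)
c,q=ik(w(a[:3])-RT.as_matrix()[:,2]*reach,RT,3,bot.observe()["qpos"]); print("ik",round(c*1e4,2),np.round(q,2))
E
python3 g.py -150 -15 45 54 25
```

```text
t 5.5 turn(tool now) [ 0.11   0.437 -0.189] shift now-axes [ 63.1  20.2 183.5] after-turn axes [-26.1  44.6 188.1]
tip case [-274.7  -29.1  200. ] F [-0.   0.5 -0.8] q [ 0.62  0.22 -0.    2.2  -0.29  0.69  0.09]
ik 0.0 [ 1.57  1.33 -1.41  2.15  1.05  0.77 -0.87]
```

```bash
python3 -m jog '[[[0,0,0,0.027,0.109,-0.047,0],[0,0,0,0.027,0.109,-0.047,0],[0,0,0,0.027,0.109,-0.047,0],[0,0,0,0.027,0.109,-0.047,0],[0,0,0,0,0,0,0]]]'; python3 -m jog '[[[-5,9,37,0,0,0,0],[-5,9,37,0,0,0,0],[-5,9,37,0,0,0,0],[-5,9,37,0,0,0,0],[0,0,0,0,0,0,0]]]'; python3 g.py -150 -15 45 54 25; python3 g.py -108 4 41 54 25
```

```text
clock: 6.0
position: [0.3231, -0.2469, 0.2682]
tool_rot: [-3.136, -0.632, 1.011]
force: [-0.1, -0.6, -0.3]
grip_width: -0.0004
finger_force: 0.0
clock: 6.5
position: [0.3912, -0.2018, 0.1348]
tool_rot: [-3.131, -0.627, 1.012]
force: [0.0, 0.2, 1.7]
grip_width: -0.0
finger_force: 0.0
t 6.5 turn(tool now) [-0.     0.001 -0.013] shift now-axes [-3.5 10.5 35.7] after-turn axes [-3.7 10.4 35.7]
tip case [-170.8  -13.1   76. ] F [0.  0.2 1.7] q [ 0.88  0.66 -0.26  2.16 -0.88  0.62  0.91]
ik 0.0 [ 0.79  0.73 -0.21  2.14 -1.    0.59  1.02]
t 6.5 turn(tool now) [-0.     0.001 -0.013] shift now-axes [31.5 10.6 65.9] after-turn axes [31.2 11.  66. ]
tip case [-170.8  -13.1   76. ] F [0.  0.2 1.7] q [ 0.88  0.66 -0.26  2.16 -0.88  0.62  0.91]
ik 1.72 [ 0.8   0.75 -0.34  2.14 -0.96  0.49  0.91]
```

```bash
python3 -m jog '[[[-2,5,18,0,0,0,0],[-2,5,18,0,0,0,0],[9,0,8,0,0,0,0],[9,0,8,0,0,0,0],[0,0,0,0,0,0,0]]]'; python3 -m jog '[[[9,0,7,0,0,0,0],[8,0,7,0,0,0,0],[0,0,0,0,0,0,0]]]'; python3 g.py -108 4 41 54 25
python3 - <<'E'
from h import *
f=bot.grab_frame("wrist")
cv2.imwrite("pics/w3.png",f["img"][...,::-1])
E
```

```text
clock: 7.0
position: [0.4215, -0.1728, 0.1049]
tool_rot: [-3.138, -0.626, 1.017]
force: [-0.4, 0.4, 0.1]
grip_width: 0.0
finger_force: 0.0
clock: 7.3
position: [0.4331, -0.1543, 0.1029]
tool_rot: [-3.138, -0.627, 1.017]
force: [0.3, 0.2, 0.6]
grip_width: 0.0001
finger_force: 0.0
t 7.3 turn(tool now) [ 0.003  0.002 -0.01 ] shift now-axes [-0.4 -0.4  3.7] after-turn axes [-0.4 -0.4  3.7]
tip case [-109.5    2.6   44.1] F [0.3 0.2 0.6] q [ 0.81  0.74 -0.35  2.17 -1.    0.47  0.94]
ik 0.0 [ 0.8   0.75 -0.35  2.16 -1.01  0.47  0.95]
```

View pics/w3.png

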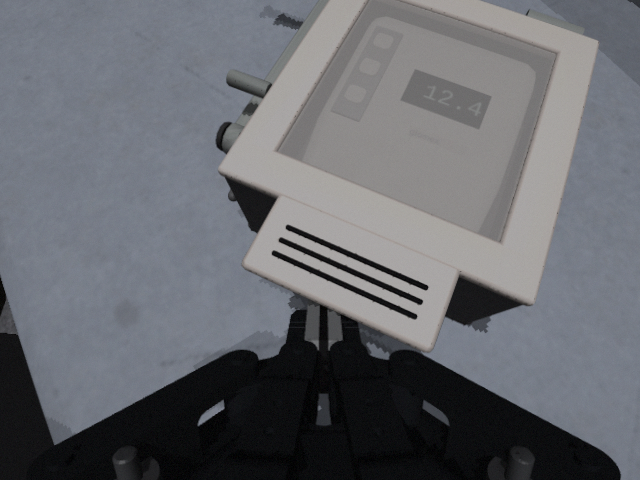

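```bash
python3 -m jog '[[[4,3,5,0,0,0,0],[4,3,4,0,0,0,0],[9,0,-12,0,0,0,0],[9,0,-12,0,0,0,0]]]'; python3 -m jog '[[[10.6,1.3,-10,0,0,0,0],[10.6,1.3,-10,0,0,0,0],[10.6,1.3,-10,0,0,0,0],[0,0,0,0,0,0,0]]]'; python3 g.py -87 4 114 54 25
python3 - <<'E'
from h import *
for c in("side","scene"):
    f=bot.grab_frame(c)
    for q in("tab_edge","case"):
        for d in bot.spot_point(q,f)[:1]: print(c,q,np.round(case(d["xyz"])),d["conf"])
E
```

```text
clock: 7.75
position: [0.4438, -0.149, 0.1297]
tool_rot: [-3.136, -0.625, 1.013]
force: [-0.1, -0.9, -1.5]
grip_width: -0.0
finger_force: 0.5
clock: 8.15
position: [0.4526, -0.1437, 0.1741]
tool_rot: [-3.14, -0.626, 1.017]
force: [-2.1, -0.4, -0.3]
grip_width: 0.0002
finger_force: 0.8
t 8.15 turn(tool now) [ 0.006  0.003 -0.01 ] shift now-axes [ 0.6 -2.7  2.1] after-turn axes [ 0.6 -2.7  2.1]
tip case [-87.3   0.4 115.2] F [-2.1 -0.4 -0.3] q [ 0.72  0.58 -0.28  2.14 -0.92  0.6   0.75]
ik 0.0 [ 0.72  0.59 -0.29  2.13 -0.92  0.6   0.75]
side tab_edge [-89.  -4. 141.] 0.79
side case [5. 4. 2.] 0.91
scene tab_edge [-89.  -1. 138.] 0.72
scene case [ 9. -6. -3.] 0.79
```

```bash
python3 -m jog '[[[18,4,-10,0,0,0,0],[18,4,-10,0,0,0,0],[19,5.5,-6,0,0,0,0],[19,5.5,-6,0,0,0,0]]]'; python3 -m jog '[[[19.5,7,-1,0,0,0,0],[19.5,7,-1,0,0,0,0],[18.5,8,5,0,0,0,0],[18.5,8,5,0,0,0,0],[0,0,0,0,0,0,0]]]'; python3 g.py 72 4 226 54 25
python3 - <<'E'
from h import *
for c in("side","scene"):
    f=bot.grab_frame(c)
    for q in("tab_edge","case"):
        for d in bot.spot_point(q,f)[:1]: print(c,q,np.round(case(d["xyz"])),d["conf"])
E
```

```text
clock: 8.85
position: [0.49, -0.1183, 0.2424]
tool_rot: [-3.137, -0.626, 1.014]
force: [0.1, -0.7, -1.2]
grip_width: 0.0004
finger_force: 0.4
clock: 9.35
position: [0.5518, -0.0762, 0.2805]
tool_rot: [-3.138, -0.627, 1.018]
force: [0.0, -0.3, -0.2]
grip_width: 0.0001
finger_force: 0.0
t 9.35 turn(tool now) [ 0.003  0.001 -0.009] shift now-axes [32.4 13.9 18.3] after-turn axes [32.2 14.3 18.2]
tip case [ 32.6   1.2 221.8] F [ 0.  -0.3 -0.2] q [ 0.46  0.45 -0.22  1.95 -0.8   0.74  0.32]
ik 0.0 [ 0.44  0.48 -0.27  1.88 -0.75  0.72  0.23]
side tab_edge [ 42.  -4. 250.] 0.72
side case [ 5. -2. -2.] 0.84
scene tab_edge [ 36.  -0. 247.] 0.89
scene case [ 8. -5. -2.] 0.86
```

```bash
python3 -m jog '[[[11,5.5,6,0,0,0,0],[11,5.5,6,0,0,0,0],[10,5.5,6,0,0,0,0]]]'; python3 -m jog '[[[6,4,6,0,0,0,0],[6,4,6,0,0,0,0],[6,4,6,0,0,0,0],[0,0,0,0,0,0,0]]]'; python3 g.py 99 4 222 54 25
python3 - <<'E'
from h import *
for c in("side","scene"):
    f=bot.grab_frame(c)
    for q in("tab_edge","case"):
        for d in bot.spot_point(q,f)[:1]: print(c,q,np.round(case(d["xyz"])),d["conf"])
E
```

```text
clock: 9.95
position: [0.5847, -0.0547, 0.2844]
tool_rot: [-3.138, -0.626, 1.016]
force: [-0.4, -0.5, -0.3]
grip_width: -0.0001
finger_force: 0.1
clock: 10.35
position: [0.6076, -0.0396, 0.2797]
tool_rot: [-3.137, -0.626, 1.016]
force: [0.0, -0.1, 0.0]
grip_width: 0.0
finger_force: 0.0
t 10.35 turn(tool now) [ 0.003  0.002 -0.01 ] shift now-axes [ 1.4 -3.2 -0.2] after-turn axes [ 1.5 -3.2 -0.2]
tip case [ 99.3   0.4 220.9] F [ 0.  -0.1  0. ] q [ 0.36  0.51 -0.21  1.85 -0.78  0.71  0.21]
ik 0.0 [ 0.36  0.51 -0.22  1.84 -0.77  0.72  0.22]
side tab_edge [138.  -6. 245.] 0.63
side case [ 5. -0.  2.] 0.64
scene case [ 5. -1. -4.] 0.95
```

```bash
python3 -m jog '[[[-25,-13,-20,0,0,0,0],[-25,-13,-20,0,0,0,0],[-25,-13,-30,0,0,0,0],[10,-40,-40,0,0,0,0.5],[0,0,-40,0,0,0,1]]]'
cat > s2.py <<'E'
from kin import *
for c in("side","scene"):
    f=bot.grab_frame(c)
    for q in("tab_edge","case","stub"):
        for d in bot.spot_point(q,f)[:1]: print(c,q,np.round(case(d["xyz"])),d["conf"])
q0=bot.observe()["qpos"];print(np.round(q0,2))
def RB(t,ys):
    t=np.radians(t);z=np.array([0,-np.sin(t),-np.cos(t)]);y=np.array([ys,0,0.])
    return CR*Rot.from_matrix(np.c_[np.cross(y,z),y,z])
for ys in(1,-1):
  for t in(15,30,40):
    R=RB(t,ys);o=[]
    s=q0
    for p in([95,120,45],[68,120,127]):
        c,q=ik(w(p)-R.as_matrix()[:,2]*.054,R,8,s);s=q;o.append((round(c*1e4,2),np.round(q,2).tolist()))
    print(ys,t,*o)
E
python3 s2.py
```

```text
clock: 11.15
position: [0.4683, -0.1186, 0.3594]
tool_rot: [-3.134, -0.626, 1.014]
force: [0.8, 0.2, 0.1]
grip_width: 0.0284
finger_force: 0.0
side tab_edge [137.  -9. 241.] 0.94
side case [4. 2. 4.] 0.85
side stub [101. 115.  42.] 0.62
scene tab_edge [139.  -1. 241.] 0.66
scene case [ 9. -4. -3.] 0.58
scene stub [ 99. 116.  41.] 0.78
[ 0.58  0.26 -0.17  1.99 -0.74  0.94  0.32]
1 15 (np.float64(0.0), [-0.54, 0.74, 0.19, 1.97, 0.32, 0.41, -0.1]) (np.float64(0.0), [0.02, 0.59, -0.55, 1.99, 0.84, 0.78, -0.5])
1 30 (np.float64(0.0), [-0.94, 0.88, 0.57, 2.03, 0.32, 0.31, -0.27]) (np.float64(0.0), [-0.02, 0.66, -0.69, 2.05, 1.19, 1.03, -0.91])
1 40 (np.float64(0.0), [-1.22, 1.14, 0.88, 2.05, -0.34, 0.27, 0.21]) (np.float64(0.0), [-1.28, 0.98, 0.98, 2.12, -0.18, 0.34, 0.17])
-1 15 (np.float64(0.0), [-1.02, 1.0, 0.88, 2.01, -1.01, 0.53, -2.07]) (np.float64(0.0), [0.2, 0.65, -0.83, 2.03, 1.0, 0.9, 2.48])
-1 30 (np.float64(0.0), [-0.86, 0.83, 0.42, 2.07, 0.7, 0.35, 2.5]) (np.float64(0.0), [-0.63, 0.58, 0.1, 2.11, 0.88, 0.62, 2.41])
-1 40 (np.float64(0.0), [-1.37, 1.43, 1.17, 2.07, -1.24, 0.51, -2.15]) (np.float64(0.01), [-0.26, 0.67, -0.5, 2.12, 1.27, 1.08, 2.02])
```

```bash
sed -i 's/^CR=.*/&\nC=C+CR.apply([.0045,0,0])/' h.py
cat > g2.py <<'E'
import sys
from kin import *
# args: grasp x y z tilt(deg); tool y = +case x
a=list(map(float,sys.argv[1:5])); t=np.radians(a[3]); z=[0,-np.sin(t),-np.cos(t)]
goto(a[:3],z,[1,0,0],.054)
E
python3 g2.py 60 175 180 25; python3 g2.py 95.5 165 139 25
```

```text
t 11.55 turn(tool now) [ 0.109 -0.942 -1.191] shift now-axes [ 111.8 -119.9  240.8] after-turn axes [240.8 161.2  30.2]
tip case [-72.5   5.6 314.3] F [0.  0.3 0.3] q [ 0.58  0.26 -0.17  1.99 -0.74  0.94  0.32]
t 11.55 turn(tool now) [ 0.109 -0.942 -1.191] shift now-axes [110.7 -96.  290.5] after-turn axes [249.  196.7  71.6]
tip case [-72.5   5.6 314.3] F [0.  0.3 0.3] q [ 0.58  0.26 -0.17  1.99 -0.74  0.94  0.32]
```

```bash
python3 -m jog '[[[0,0,0,0.01,-0.0856,-0.108,1],[0,0,0,0.01,-0.0856,-0.108,1],[0,0,0,0.01,-0.0856,-0.108,1],[0,0,0,0.01,-0.0856,-0.108,1],[0,0,0,0.01,-0.0856,-0.108,1]]]'; python3 -m jog '[[[0,0,0,0.01,-0.0856,-0.108,1],[0,0,0,0.01,-0.0856,-0.108,1],[0,0,0,0.01,-0.0856,-0.108,1],[0,0,0,0.01,-0.0856,-0.108,1],[0,0,0,0.01,-0.0856,-0.108,1]]]'; python3 -m jog '[[[0,0,0,0.01,-0.0856,-0.108,1],[0,0,0,0,0,0,1]]]'; python3 g2.py 60 175 180 25
```

```text
clock: 12.05
position: [0.4719, -0.1194, 0.3583]
tool_rot: [2.984, -0.141, 1.561]
force: [-0.7, -0.5, 0.2]
grip_width: 0.0851
finger_force: 0.0
clock: 12.55
position: [0.4719, -0.1191, 0.3583]
tool_rot: [3.09, 0.351, 2.052]
force: [0.1, 0.1, -0.2]
grip_width: 0.0854
finger_force: 0.0
clock: 12.75
position: [0.4714, -0.1181, 0.3578]
tool_rot: [-3.139, 0.437, 2.167]
force: [-0.4, 0.6, -0.4]
grip_width: 0.0857
finger_force: 0.0
t 12.75 turn(tool now) [-0.001  0.     0.004] shift now-axes [239.1 161.5  30.2] after-turn axes [239.7 160.7  30.5]
tip case [-100.7  -29.3  308.9] F [-0.4  0.6 -0.4] q [ 0.09  0.15 -0.19  2.08  0.59  0.79  0.11]
```

```bash
python3 -m jog '[[[48,0,0,0,0,0,1],[48,10,0,0,0,0,1],[48,25,0,0,0,0,1],[48,40,10,0,0,0,1],[47,45,10,0,0,0,1]]]' 20; python3 -m jog '[[[0,40,10,0,0,0,1],[0,0,0,0,0,0,1]]]'
cat > v.py <<'E'
import sys
from h import *
f=bot.grab_frame("wrist");cv2.imwrite("pics/%s.png"%sys.argv[1],f["img"][...,::-1])
for d in bot.spot_point("stub",f)[:1]: print("wrist stub",np.round(case(d["xyz"]),1),d["conf"])
for c in("side","scene"):
    f=bot.grab_frame(c)
    for q in("tab_edge","case","stub"):
        for d in bot.spot_point(q,f)[:1]: print(c,q,np.round(case(d["xyz"])),d["conf"])
E
python3 v.py w4; python3 g2.py 95.5 117 43 25
```

```text
clock: 13.25
position: [0.4491, 0.0925, 0.2533]
tool_rot: [-3.141, 0.434, 2.156]
force: [1.3, -1.9, 0.7]
grip_width: 0.0857
finger_force: 0.0
clock: 13.45
position: [0.4872, 0.1124, 0.243]
tool_rot: [-3.14, 0.431, 2.159]
force: [-0.1, 0.4, -0.1]
grip_width: 0.0857
finger_force: 0.0
wrist stub [ 96.2 114.   44.3] 0.64
side tab_edge [132.  -7. 245.] 0.68
side stub [ 93. 115.  44.] 0.77
scene tab_edge [132.  -4. 243.] 0.97
scene case [ 3. -1. -1.] 0.88
scene stub [ 96. 114.  41.] 0.95
t 13.95 turn(tool now) [-0.001  0.    -0.004] shift now-axes [ 33.8  57.8 154. ] after-turn axes [ 33.5  57.8 154. ]
tip case [ 37.7 151.7 196.8] F [-0.  -0.6  0.2] q [-0.3   0.41 -0.34  2.06  0.79  0.87 -0.6 ]
```

View pics/w4.png

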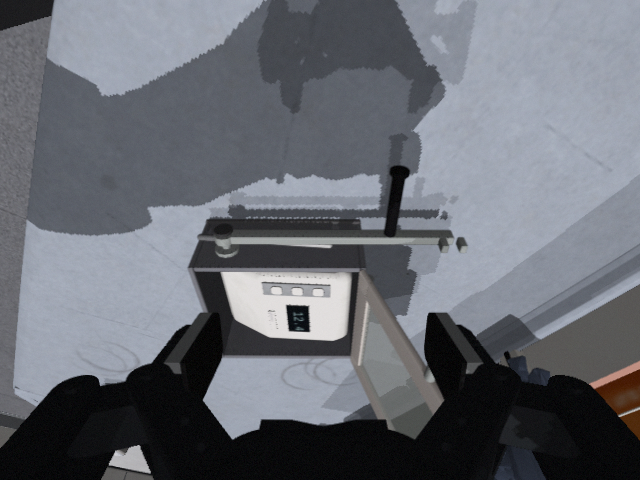

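```bash
python3 -m jog '[[[16,29,20,0,0,0,1],[16,29,20,0,0,0,1],[0,0,25,0,0,0,1],[0,0,20,0,0,0,1],[0,0,0,0,0,0,1]]]'
python3 v.py w5; python3 g2.py 95.5 116 43 25
```

```text
clock: 14.45
position: [0.5367, 0.1348, 0.1529]
tool_rot: [-3.138, 0.436, 2.16]
force: [-0.5, 0.2, 1.4]
grip_width: 0.0853
finger_force: 0.0
wrist stub [ 97.1 113.1  43. ] 0.77
side tab_edge [137.  -6. 242.] 0.95
scene tab_edge [133.  -1. 239.] 0.57
scene stub [ 96. 117.  44.] 0.96
t 14.95 turn(tool now) [-0.001  0.    -0.003] shift now-axes [ 0.7 -0.5 69.5] after-turn axes [ 0.6 -0.6 69.5]
tip case [ 96.  144.8 106.3] F [ 0.4 -0.2 -0.1] q [-0.35  0.64 -0.28  1.97  0.92  0.79 -0.73]
```

View pics/w5.png

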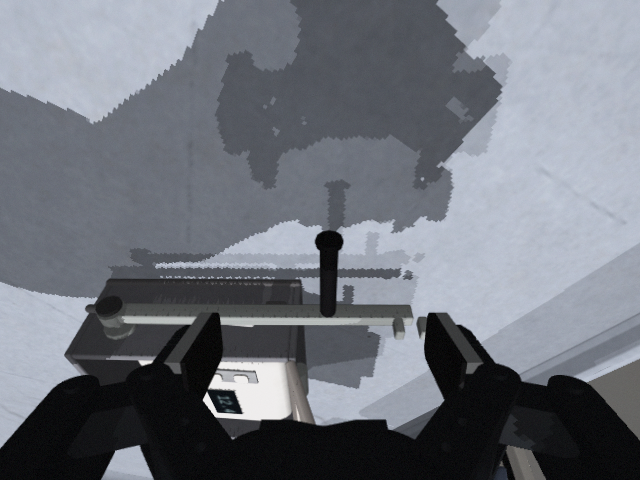

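```bash
python3 -m jog '[[[2,0,20,0,0,0,1],[1,0,20,0,0,0,1],[0,0,15,0,0,0,1],[0,0,14,0,0,0,1],[0,0,0,0,0,0,1]]]'
python3 -m jog '[[[0,0,0,0,0,0,0.4],[0,0,0,0,0,0,0.4],[0,0,0,0,0,0,0.4]]]'
python3 v.py w6; python3 g2.py 95.5 117 43 25
```

```text
clock: 15.45
position: [0.5517, 0.1132, 0.0896]
tool_rot: [-3.139, 0.436, 2.16]
force: [0.1, 0.2, -0.1]
grip_width: 0.085
finger_force: 0.0
clock: 15.75
position: [0.5521, 0.1145, 0.0916]
tool_rot: [3.141, 0.436, 2.16]
force: [0.3, 0.4, -0.3]
grip_width: 0.044
finger_force: 0.0
wrist stub [ 97.3 109.9  45.2] 0.69
side tab_edge [134.  -6. 246.] 0.97
scene tab_edge [133.   1. 245.] 0.56
scene case [ 3. -7. -1.] 0.77
scene stub [ 95. 115.  44.] 0.72
t 16.25 turn(tool now) [-0.001  0.    -0.003] shift now-axes [-1.6 -0.3 -0.3] after-turn axes [-1.6 -0.4 -0.3]
tip case [ 95.8 118.3  42. ] F [-0.5 -0.1  0.8] q [-0.35  0.75 -0.21  1.97  1.05  0.68 -0.83]
```

View pics/w6.png

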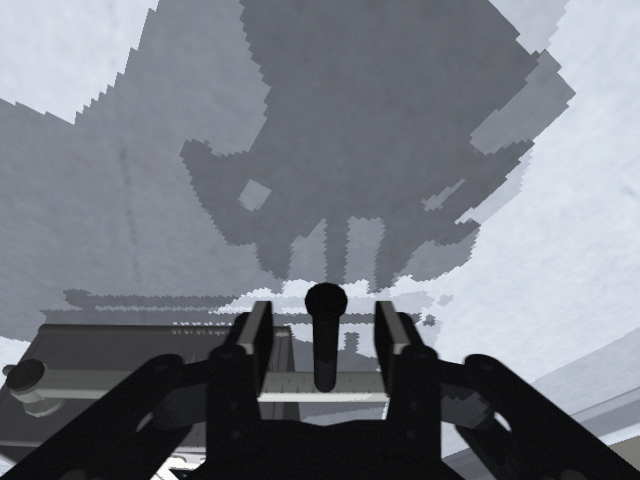

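```bash
python3 -m jog '[[[0,0,0,0,0,0,0],[0,0,0,0,0,0,0],[0,0,0,0,0,0,0],[0,0,0,0,0,0,0]]]' 20; python3 -m jog '[[[-3,-0.2,-6.3,0,0,0,0],[-2.9,-0.5,-6.4,0,0,0,0],[-2.9,-0.9,-6.2,0,0,0,0],[-2.9,-1.2,-6.3,0,0,0,0],[0,0,0,0,0,0,0]]]'
python3 v.py w7; python3 g2.py 92.5 118 70 25
```

```text
clock: 16.65
position: [0.552, 0.1144, 0.091]
tool_rot: [3.141, 0.436, 2.16]
force: [0.1, 3.1, -0.0]
grip_width: 0.0093
finger_force: 20.8
clock: 17.15
position: [0.5495, 0.1128, 0.1199]
tool_rot: [3.14, 0.436, 2.16]
force: [0.5, 4.6, -2.8]
grip_width: 0.0092
finger_force: 20.5
wrist stub [ 89.6 115.2  70.7] 0.88
side tab_edge [132.  -4. 246.] 0.97
scene tab_edge [134.   1. 240.] 0.6
scene case [ 3. -4. -4.] 0.92
scene stub [ 4. -4. -1.] 0.61
t 17.65 turn(tool now) [-0.001 -0.    -0.003] shift now-axes [-0.4 -0.8  0.4] after-turn axes [-0.4 -0.8  0.4]
tip case [ 93.2 118.6  70.2] F [ 0.4  5.5 -2. ] q [-0.33  0.7  -0.23  1.98  1.    0.71 -0.77]
```

```bash
python3 -m jog '[[[-2.9,-1.6,-6.2,0,0,0,0],[-2.9,-1.9,-6.1,0,0,0,0],[-2.8,-2.2,-6,0,0,0,0],[-2.7,-2.5,-5.9,0,0,0,0],[0,0,0,0,0,0,0]]]';python3 -m jog '[[[-2.7,-2.9,-5.8,0,0,0,0],[-2.6,-3.2,-5.6,0,0,0,0],[-2.6,-3.5,-5.5,0,0,0,0],[-2.5,-3.9,-5.4,0,0,0,0],[0,0,0,0,0,0,0]]]'
python3 g2.py 71 118 122 25;python3 v.py w8
```

```text
clock: 18.15
position: [0.5428, 0.1083, 0.1466]
tool_rot: [3.14, 0.436, 2.16]
force: [1.0, 6.9, 1.4]
grip_width: 0.0091
finger_force: 20.3
clock: 18.65
position: [0.532, 0.1011, 0.1716]
tool_rot: [3.138, 0.437, 2.16]
force: [1.9, 7.6, 3.8]
grip_width: 0.0093
finger_force: 20.3
t 18.65 turn(tool now) [ 0.001  0.    -0.003] shift now-axes [-0.3 -1.   0.8] after-turn axes [-0.3 -1.   0.8]
tip case [ 72.1 118.6 122.6] F [1.9 7.6 3.8] q [-0.3   0.59 -0.27  2.02  0.92  0.76 -0.69]
wrist stub [ 68.6 114.1 123.8] 0.69
side tab_edge [134.  -5. 245.] 0.62
scene tab_edge [131.  -1. 244.] 0.7
scene case [ 4. -2. -2.] 0.61
```

```bash
python3 -m jog '[[[-1.3,-2.2,-2.8,0,0,0,0],[0,0,0,0,0,0,0]]]';python3 -m jog '[[[0,0,0,0,0,0,0.5],[0,0,0,0,0,0,0.5],[0,0,0,0,0,0,0.7],[0,0,0,0,0,0,0.8]]]'
python3 g2.py 68 118 127 25;python3 v.py w9
```

```text
clock: 19.35
position: [0.5304, 0.1, 0.1744]
tool_rot: [3.138, 0.437, 2.16]
force: [2.1, 8.0, 5.6]
grip_width: 0.009
finger_force: 20.4
clock: 19.75
position: [0.5296, 0.0989, 0.1731]
tool_rot: [-3.141, 0.437, 2.16]
force: [0.4, 0.3, 0.2]
grip_width: 0.0671
finger_force: 0.0
t 19.75 turn(tool now) [-0.002  0.    -0.003] shift now-axes [-1.4 -0.8 -2.5] after-turn axes [-1.4 -0.8 -2.5]
tip case [ 68.7 118.2 124.1] F [0.4 0.3 0.2] q [-0.3   0.58 -0.27  2.02  0.92  0.76 -0.68]
wrist stub [ 67.9 111.7 128.9] 0.7
side tab_edge [133.  -6. 244.] 0.75
scene tab_edge [131.  -0. 245.] 0.56
scene case [ 1. -3. -2.] 0.86
scene stub [ 65. 117. 126.] 0.81
```

View pics/w9.png

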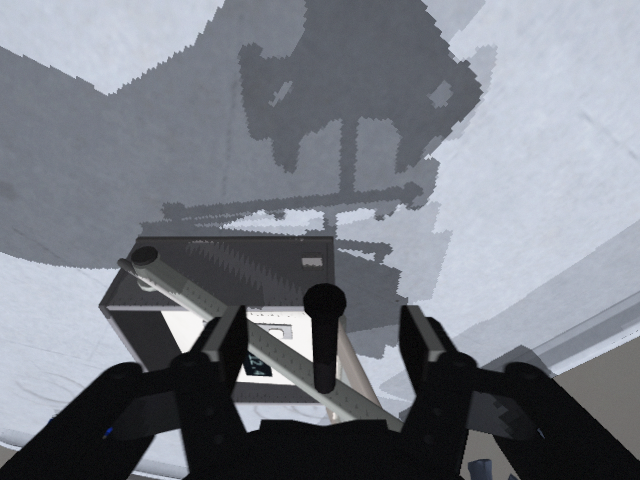

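```bash
python3 -m jog '[[[0,0,-25,0,0,0,0.8],[0,0,-40,0,0,0,0.8],[10,0,-45,0,0,0,0.8],[10,0,-45,0,0,0,0.8],[0,0,0,0,0,0,0.8]]]'; python3 v.py w10; python3 - <<'E'
from h import *
for c in("side","scene"):
    f=bot.grab_frame(c)
    for q in("bottle","blue_jar","kitchen_timer"):
        print(c,q,[np.round(d["xyz"],3) for d in bot.spot_point(q,f)[:1]])
E
```

```text
clock: 20.75
position: [0.4827, 0.1727, 0.3094]
tool_rot: [3.134, 0.435, 2.161]
force: [0.3, -0.0, -0.4]
grip_width: 0.0683
finger_force: 0.0
wrist stub [ 67.6 115.4 127.4] 0.76
side tab_edge [133.  -5. 242.] 0.95
side stub [ 60. 405.  -1.] 0.32
scene tab_edge [132.  -2. 239.] 0.97
scene case [ 1. -7. -2.] 0.65
scene stub [ 66. 117. 125.] 0.71
side bottle [array([ 0.578,  0.345, -0.   ])]
side blue_jar [array([ 0.505, -0.358, -0.004])]
side kitchen_timer [array([0.378, 0.315, 0.002])]
scene bottle [array([ 0.572,  0.345, -0.002])]
scene blue_jar [array([0.663, 0.016, 0.24 ])]
scene kitchen_timer [array([0.371, 0.319, 0.002])]
```

View pics/w10.png

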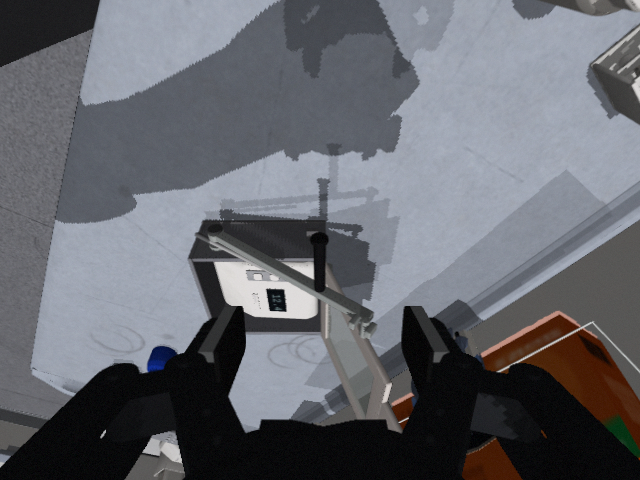

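The picture shows the cover leaning back open (355,360) and the brace raised, with its stub at (318,260). The stub measures z = 127 mm, which matches 0.63 rad. The robot is clear of everything, so I'm handing in.

```bash
python3 -c "
from workcell import bot
print(bot.job_done())"
```

```text
the job is handed in; nothing more can be done
None
```

I handed the job in after about 21 s: the cover leans open against its stop, the brace was raised after that and is home in its end detent, and the bottle, jar and timer stand where they were; the case may have shifted up to about 5 mm, which is within measurement error.

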